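Hold the crumb mill's bayonet lid at its half-way mark

TASK

Put the blue lid on the crumb mill with its two ears in the two gaps of the mouth and press it fully down against the spring. Then turn it clockwise (seen from above) until its handle points at the green half-way marks, 45 degrees from the gaps, never as far as the lock at the red marks, and finish while still gripping the lid and holding it there, because the mill's spring turns it back when let go. Do not knock over or push away the jar, the tin or the brush.

Things in the scene. Friction and masses are not known exactly. Their poses are not given: they have to be found in the camera images.
- lid_grip (a point): Centre of the yellow bar handle of the loose blue lid, on the lid's axis, 28 mm above its underside. x along the handle, z up. The handle is 56 mm long, 14 mm wide and 32 mm tall, standing on the disc (from 12 to 44 mm above the underside). A half turn of the lid makes no difference. It starts flat on the table.
- lid: The same lid as a whole, about 0.1 kg: a blue disc 84 mm across, 12 mm thick. Origin at the centre of its underside, axes as lid_grip.
- lid_ear (a point): Middle of one of the lid's two ears, 47 mm from the axis. They stick out of the disc's rim in line with the two ends of the handle (+x and -x): 14 mm wide, 6 mm thick, level with the lid's underside, round-ended, tips 54 mm from the axis.
- mouth (a point): Centre of the mouth of the fixed crumb mill (white, round, 125 mm across, 140 mm at the foot), level with the top of its grey rim, 100 mm above the table; z up. The rim is 5 mm thick, inner radius 46 mm, and overhangs the mouth but for two gaps, centred on this frame's +x and -x; the wall under it has inner radius 57 mm. The lid's ears must be under the rim to turn.
- gap (a point): Middle of one gap in the mill's grey rim, at the rim's top, 52 mm from the axis; the other lies opposite. Each gap reaches 20 degrees to either side of its centre. From the gaps the lid turns clockwise only (seen from above); a stop blocks the other way.
- green_mark (a point): One of the two green half-way marks on top of the grey rim, 45 degrees clockwise (seen from above) of the gap centres; the other lies opposite.
- red_mark (a point): One of the two red lock marks on top of the grey rim, 75 degrees clockwise of the gap centres; the other lies opposite.
- seal_plate (a joint): How far the mill's spring plate under the lid is down, m: 0 up, 0.006 fully down; it pushes up with 2.4 N at 0, 6 N fully down. Laid in the gaps, the lid's underside is 7 mm below the rim's top: too high to turn, the ears strike the rim's ends. Fully down it is 13 mm below. The ears pass under the rim from 11 mm. Turned and let go, the plate stays at about 0.004.
- drive_ring (a joint): Turn of the ring on the spring plate, rad, clockwise from above positive. Its two orange dogs are met by the lid's ears about 11 degrees clockwise of the gap centres; from there it turns with the lid. 0 at rest, about 0.6 with the handle at the green marks (up to 0.2 more if a hard-pressed lid drags it along at once). Spring: 0.08 N m at 0, 0.15 N m at 0.6.
- lock_catch (a joint): Spring catch of the lock, m, with a red tail outside the mill below one red mark: 0 at rest; an ear pushes it outward (by about 0.003) from about 65 degrees of lid turn on and clicks past it at 75 degrees. It should never be pushed.
- jar: Bystander: amber jar with black cap, 66 mm across, 100 mm tall, standing on the table; origin at the centre of its underside.
- tin: Bystander: round copper tin with brass lid, 87 mm across, 56 mm tall, standing on the table; origin at the centre of its underside.
- brush: Bystander: hand brush lying on the table, about 180 mm long along its x axis; origin at its middle, on its underside.
There are look-alikes about, which are no part of the job. What is meant by the lid is not pink or purple, and is the smaller of those in its own colour.

How it is judged (in metres and radians):
On the way:
1. the lid sits in the mouth with its ears in the gaps and is pressed fully down (spring plate at least 4.8 mm down), not yet turned (horizontal distance between lid_grip and mouth below 0.006 m and value of joint seal_plate above 0.0048 m and angle between the x axis of lid_grip and the x axis of mouth, either way round below 0.3 rad and value of joint drive_ring below 0.15 rad and angle between lid_grip's own z axis and vertical below 0.08 rad), for 0.2 s.
At the end, for the whole second after the job is handed in: The lid is centred in the mouth within 6 mm, level, its ears under the grey rim, turned clockwise to the green marks (45 degrees from the gaps, within about 10 degrees), the lock catch not touched, and the fingers grip it (more than 2 N) through the last second (horizontal distance between lid_grip and mouth below 0.006 m and angle between the x axis of lid_grip and the x axis of mouth, either way round between 0.6 and 0.97 rad and value of joint drive_ring above 0.3 rad and value of joint seal_plate above 0.003 m and z of lid_grip in the frame of mouth below 0.019 m and angle between lid_grip's own z axis and vertical below 0.08 rad and value of joint lock_catch below 0.0012 m and contact force between the fingers and lid above 2 N); the arm keeps its last pose, push and grip.
It fails at once if the lid is turned into its lock (value of joint lock_catch above 0.0015 m).
It fails at once if the jar is knocked or pushed away (distance of jar from where it was at the start of the episode above 0.03 m or angle between jar's own z axis and vertical above 0.5 rad).
It fails at once if the tin is knocked or pushed away (distance of tin from where it was at the start of the episode above 0.03 m or angle between tin's own z axis and vertical above 0.5 rad).
It fails at once if the brush is knocked or pushed away (distance of brush from where it was at the start of the episode above 0.03 m).
It also fails if it takes over 48 s, if anything falls off the work surface, if the arm or the gripper's body presses on something with over 40 N, if the wrist force passes 120 N, or if a joint passes its speed limit or range.

ROBOT

A 6-joint arm with a two-finger parallel gripper is mounted at the origin on the work surface. World frame = base frame: x ahead of the robot, y to its left, z up, the work surface at z = 0. Lengths are in mm, angles in rad, forces in N, time in s.
With the tool pointing down it reaches from about 275 to 1000 mm from the base axis. Payload 8.4 kg.
Tool frame: the origin (TCP) lies midway between the tips of the shut fingers; the grasp point (between the pads) lies 19 mm behind it; y points along the fingers, z is the direction in which the jaws open and shut, and the axes are right-handed (so a half turn about y gives the same grasp; the last joint's range is limited). The gripper opens to 85 mm and grips with 20 to 120 N. Pads are 22 mm wide; open, the fingers measure 114 mm over their backs; the gripper's body (76 mm by 85 mm) begins 54 mm behind the grasp point. The pads swing forward as they close: fully open they stand 13 mm farther back than shut.
Start: joints at [-1.343, 0.353, 1.633, -0, 1.155, -0.002], TCP at [142.363, -608.573, 231.281] pointing down, gripper open.
Joint ranges: [-2.63, 2.63], [-0.92, 2.1], [0.06, 2.66], [-1.3, 4.44], [0, 2.69], [-3.02, 3.02]. Speed limits (rad/s): [2.22, 2.22, 2.79, 3.14, 3.14, 3.14].

INTERFACE

Orientations are given as [roll, pitch, yaw] about the fixed x, y, z axes, in that order (R = Rz(yaw) Ry(pitch) Rx(roll)).
In Python, from rig import r gives the robot as it stands. The module is installed in compiled form; this text tells all that it offers.
- The arm moves only by the tool apply_moves, never from a script. Its argument "plan" is text: rows parted by semicolons, each of 7 numbers parted by spaces: the shift along the tool's x, y, z in cm, then the turn, a rotation vector about the tool's x, y, z in degrees, then the closure, from 0 (fully open) to 1 (shut). A call has 1 to 20 rows; each row shifts and turns the pose as measured when the row begins, along the tool's axes as they then stand; what a row does not reach is not made up. A row lasts 1/10 s, in which the tool goes at most 50 mm and 8.59 degrees, less where a joint would pass 70% of its speed; a pose out of reach is approached as far as the arm can. A call is refused whole if a number of a shift passes 5 or a number of a turn 8.59, either way. A call with a gripper value outside its range is refused whole. The fingers move at their own pace and stop on an object; "squeeze" is the grip in N (left out, the last holds). Time passes only in rows, so rows that do not move let the fingers close. It gives the time, the measured TCP pose, the force and the opening at its end, in the units of the state.
- r.sense(): the state, without advancing time (a new reading comes with each control period).
- r.grab_frame(name): name is "scene" or "top" or "wrist"; returns the picture (480x640x3 uint8, blue, green, red); there is no depth.
- r.get_calibration(name): a dict with "vertical_fov" (degrees; the focal length in pixels is half the picture's height over the tangent of half this angle, whatever the lens; pixels are square), "cx", "cy" (the principal point, pixels), "R" (3x3) and "t" (3): a world point X has camera coordinates R X + t; the wrist camera has in their place "hand_eye" (4x4, takes a point from camera to tool coordinates, whose origin is the TCP and whose axes are the tool frame's). Camera axes: x right, y down, z forward; pixel columns grow to the right and rows downward; lengths in mm; the calibration is good to about 2 mm. A picture is of the moment at which its call begins: read the wrist's pose just before it. get_calibration takes no time and is no camera call.
- r.sign_off(): hands the job in, once; it reports no verdict.
The state is a dict: "clock": time; "qpos": joint angles; "qvel": joint speeds; "joint_efforts": joint torques, N m; "eef_pos": TCP position; "tcp_rot": TCP orientation; "contact_force": force on the tool from outside, world axes, zero at the start; "wrist_torque": the same for the moment, N m; "opening": opening from 0.0 (shut) to 1.0 (fully open).
Only numpy, scipy, OpenCV 4.12 (cv2) and the standard library are available. Lean on these libraries where they do the work, as an engineer would, in place of code of your own. Each camera call takes 0.05 s, during which the arm holds its last target. There are 200 camera calls.

## Working session

There is one attempt and no reset: what is moved stays moved. The work goes in short steps, Python scripts to look and compute and a tool call to move; the robot and the scene stay as the last step left them, time stands still between calls to the robot, and variables do not carry over. Pictures are saved under pics/ and viewed, about 8 in all and at most 12, crops included, and the job is handed in when it is done.

Besides the shell and the picture viewer there is one more tool, called after "Call:" by a JSON object that holds its "method" and its "body", one argument or row to a line. apply_moves: Moves the arm, as the interface text tells. Its arguments: {"type":"object","properties":{"plan":{"type":"string"},"squeeze":{"type":"number"}},"required":["plan"]}

```bash
mkdir -p pics
python3 - <<'E'
from rig import r
import cv2,json
print(r.sense())
for n in("scene","top","wrist"):
    c=r.get_calibration(n);print(n,c)
for n in("scene","top"):
    cv2.imwrite(f"pics/{n}0.png",r.grab_frame(n))
E
```

```text
{'clock': 0.0, 'qpos': array([-1.34342972e+00,  3.53683728e-01,  1.63414002e+00,  7.70158716e-06,
        1.15517814e+00, -2.40801694e-03]), 'qvel': array([-0.00026061,  0.00085022,  0.000546  ,  0.00046438, -0.00121808,
       -0.00124355]), 'joint_efforts': array([ 8.80597918e-05, -6.05251837e+01, -3.42064333e+01, -1.16876486e-04,
        9.19117330e-03, -2.26563736e-05]), 'eef_pos': array([ 142.23932257, -608.11193583,  230.53693359]), 'tcp_rot': array([-1.57220554e+00,  1.04349751e-05, -2.91182115e+00]), 'contact_force': array([0.59887108, 0.65289383, 0.38598669]), 'wrist_torque': array([0.02561198, 0.01962752, 0.03153598]), 'opening': 1.0022439599129622}
scene {'vertical_fov': 47.184202274871, 'cx': 310.34500870885375, 'cy': 241.11810211120127, 'R': array([[-0.65541073,  0.7552551 ,  0.0051486 ],
       [ 0.58861435,  0.51504753, -0.62310448],
       [-0.47325461, -0.40535882, -0.78212167]]), 't': array([ 339.04087857, -219.50470094, 1349.83390822])}
top {'vertical_fov': 49.70361311107666, 'cx': 328.2522846856711, 'cy': 243.73873520915953, 'R': array([[-4.50072075e-04, -9.99486245e-01,  3.20475286e-02],
       [-9.86381192e-01, -4.82729545e-03, -1.64404504e-01],
       [ 1.64474743e-01, -3.16850733e-02, -9.85872261e-01]]), 't': array([ -40.45225698,  513.69049575, 1005.44129405])}
wrist {'vertical_fov': 58.82727173504801, 'cx': 317.1117304751059, 'cy': 244.49469425272807, 'hand_eye': array([[-2.00208159e-04,  9.58202717e-01,  2.86090043e-01,
        -7.25494097e+01],
       [ 5.25180066e-05, -2.86090038e-01,  9.58202738e-01,
        -1.42453603e+02],
       [ 9.99999979e-01,  2.06864885e-04,  6.95466323e-06,
         7.36305322e-01],
       [ 0.00000000e+00,  0.00000000e+00,  0.00000000e+00,
         1.00000000e+00]])}
```

View pics/top0.png

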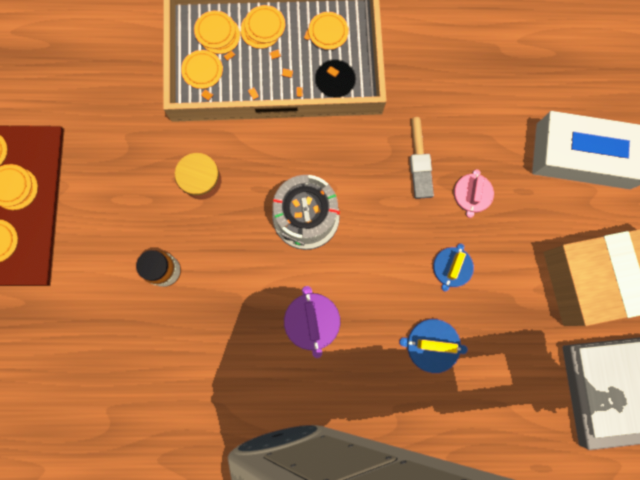

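View pics/scene0.png

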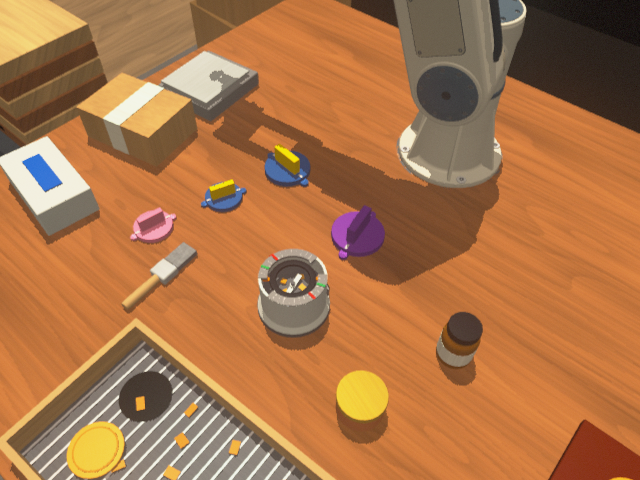

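The target lid is the smaller blue one: top (454,267), scene (223,194). The mill is at top (305,208), scene (293,280). The brush, jar and tin lie clear of the path between them. Next I'll take enlarged crops.

```bash
cat > h.py <<'E'
import numpy as np,cv2
from scipy.spatial.transform import Rotation as Ro
from rig import r
def cam(n,s=None):
    """f,cx,cy,R,t with Xc=R X+t"""
    c=r.get_calibration(n); f=240/np.tan(np.radians(c['vertical_fov']/2))
    if n!='wrist': return f,c['cx'],c['cy'],np.array(c['R']),np.array(c['t'])
    T=np.eye(4);T[:3,:3]=Ro.from_euler('xyz',s['tcp_rot']).as_matrix();T[:3,3]=s['eef_pos']
    M=np.linalg.inv(T@np.array(c['hand_eye'])); return f,c['cx'],c['cy'],M[:3,:3],M[:3,3]
def ray(C,p):
    f,cx,cy,R,t=C; d=R.T@np.array([(p[0]-cx)/f,(p[1]-cy)/f,1]); return -R.T@t,d/np.linalg.norm(d)
def plane(C,p,z):
    o,d=ray(C,p); return o+d*(z-o[2])/d[2]
def tri(*cps):
    A=np.zeros((3,3));b=np.zeros(3);L=[ray(*x) for x in cps]
    for o,d in L: P=np.eye(3)-np.outer(d,d);A+=P;b+=P@o
    X=np.linalg.solve(A,b); return X,[np.linalg.norm(np.cross(X-o,d)) for o,d in L]
def proj(C,X):
    f,cx,cy,R,t=C; c=R@X+t; return c[0]/c[2]*f+cx,c[1]/c[2]*f+cy
def crop(im,x,y,w,h,k): return cv2.resize(im[y:y+h,x:x+w],None,fx=k,fy=k,interpolation=cv2.INTER_CUBIC)
E
python3 - <<'E'
from h import *
t=cv2.imread('pics/top0.png');s=cv2.imread('pics/scene0.png')
m=np.vstack([np.hstack([crop(t,414,237,80,60,5),crop(t,265,178,80,60,5) if 0 else crop(t,265,178,80,75,4)[:300,:320]]) if 0 else np.hstack([crop(t,414,237,80,60,5),crop(t,265,173,80,60,5)]),np.hstack([crop(s,183,164,80,60,5),crop(s,253,245,80,60,5)])])
cv2.imwrite('pics/m0.png',m)
E
```

```text
(no output)
```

View pics/m0.png

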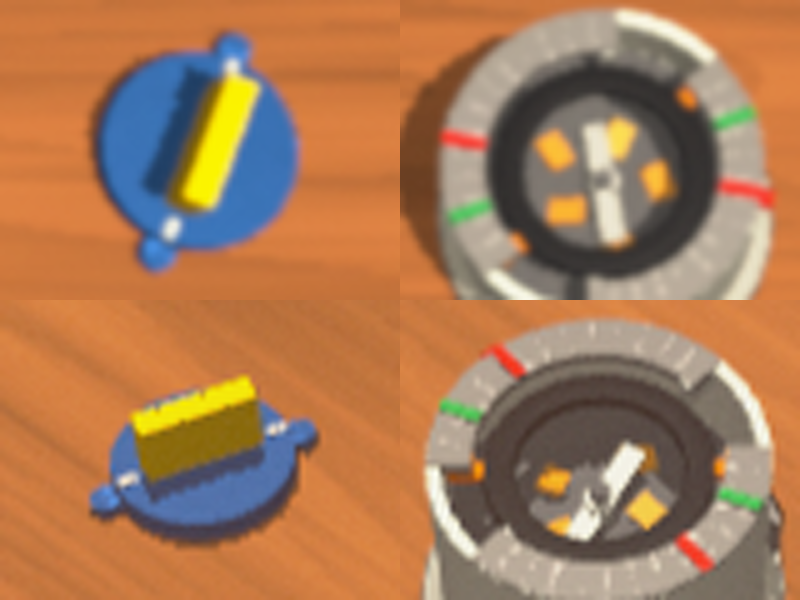

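Run:
```python
from h import *
T=cam('top');S=cam('scene')
P=dict(earA=((460.6,246.6),(243.8,190.4)),earB=((445.4,287.4),(203.8,204)),htop=((457.4,265.4),(222.2,185)),
redL=((277.6,200.8),(312,295.4)),redR=((333.4,211),(274.6,257)),grR=((332,196.8),(265,267)),grL=((278.6,215.6),(321,285)))
for k,(a,b) in P.items():
    print(k,tri((T,a),(S,b))[0].round(1),tri((T,a),(S,b))[1][0].round(1))
for k in ('redL','redR','grR','grL'):
    a,b=P[k];print(k,plane(T,a,100).round(1),plane(S,b,100).round(1))
for k in('redL','redR','grR','grL','earA','earB'):pass
for k in('earA','earB'):
    a,b=P[k];print(k,plane(T,a,6).round(1),plane(S,b,6).round(1))
# marks->pair solved at z=100
for nm,i in(('top',0),('scene',1)):
    C=T if i==0 else S
    q={k:plane(C,P[k][i],100)[:2] for k in P if k[0] in'rg'}
    for a,b,off in(('redL','redR',75),('grL','grR',45)):
        d=q[b]-q[a];print(nm,(q[a]+q[b])/2,np.linalg.norm(d),(np.degrees(np.arctan2(d[1],d[0]))+off)%180)
    C=T if i==0 else S
    ea,eb=[plane(C,P[k][i],5)[:2] for k in('earA','earB')];d=ea-eb;print('lid',(ea+eb)/2,np.linalg.norm(d),np.degrees(np.arctan2(d[1],d[0])))
```

```text
earA [ 483.3 -264.3   79.7] 37.7
earB [ 460.7 -333.2  -60.3] 39.7
htop [ 470.1 -300.4   43. ] 0.8
redL [587.1  61.7 100.1] 1.5
redR [568.  -46.4  98.9] 1.3
grR [596.3 -43.8  99. ] 1.2
grL [558.5  59.   98.2] 1.0
redL [588.   60.4 100. ] [586.2  63.  100. ]
redR [568.5 -47.5 100. ] [568.  -44.6 100. ]
grR [596.8 -44.8 100. ] [596.2 -42.2 100. ]
grL [558.7  58.1 100. ] [559.   60.7 100. ]
earA [ 515.2 -320.2    6. ] [ 427.1 -279.8    6. ]
earB [ 429.  -284.6    6. ] [ 515.7 -317.1    6. ]
top [578.24373468   6.47506805] 109.64958400131098 154.78433582600894
top [577.7372164   6.6188712] 109.68376111517392 155.2958563282535
lid [ 472.23160777 -302.64649224] 93.38289412820622 -22.446094693081434
scene [577.08791007   9.17510002] 109.1627963591327 155.37523546511383
scene [577.58324461   9.26291593] 109.39921140057132 154.9109896632495
lid [ 470.79730426 -299.22167435] 96.23401497006572 157.13860086312667
```

Call:
{"method": "apply_moves", "body": {
  "plan": "-3.9 0 -2.24 0 0 0 0;-3.9 0 -2.24 0 0 0 0;-3.9 0 -2.24 0 0 0 0;-3.9 0 -2.24 0 0 0 0;-3.9 0 -2.24 0 0 0 0;-3.9 0 -2.24 0 0 0 0;-3.9 0 -2.24 0 0 0 0;-3.9 0 -2.24 0 0 0 0;-3.9 0 -2.24 0 0 0 0;-3.9 0 -2.24 0 0 0 0;0 0 0 0 -8.5 0 0;0 0 0 0 -8.5 0 0;0 0 0 0 -8.5 0 0;0 0 0 0 -8.5 0 0;0 0 0 0 -8.5 0 0;0 0 0 0 -8.5 0 0;0 0 0 0 -8.5 0 0;0 0 0 0 -8.5 0 0;0 0 0 0 -8.5 0 0;0 0 0 0 -8.5 0 0"
}}

```text
clock: 2.1
eef_pos: [481.0, -285.3, 223.8]
tcp_rot: [-1.578, 0.009, -1.416]
contact_force: [0.1, -0.4, -0.4]
opening: 1.0
```

Call:
{"method": "apply_moves", "body": {
  "plan": "0 0 0 0 -8.5 0 0;0 0 0 0 -8.5 0 0;0 0 0 0 -8.5 0 0;0 0 0 0 -8.5 0 0;0 0 0 0 -8.5 0 0;0 0 0 0 -8.5 0 0;0 0 0 0 -7 0 0;0 0 0 0 0 0 0"
}}

```text
clock: 2.9
eef_pos: [478.9, -284.1, 220.9]
tcp_rot: [-1.566, 0.016, -0.386]
contact_force: [-0.7, 0.8, -0.0]
opening: 0.997
```

```bash
cat >> h.py <<'E'
def go(X,yaw):
    """delta to a tool-down pose in tool axes: cm, deg"""
    s=r.sense();R=Ro.from_euler('xyz',s['tcp_rot']);G=Ro.from_euler('xyz',[-np.pi/2,0,np.radians(yaw)])
    print('pos',s['eef_pos'].round(1),'rot',np.degrees(s['tcp_rot']).round(2),'F',s['contact_force'].round(1),'open',round(s['opening'],3),'t',round(s['clock'],2),'q',s['qpos'].round(2))
    print('shift cm',(R.inv().apply(np.array(X)-s['eef_pos'])/10).round(2),'turn deg',np.degrees((R.inv()*G).as_rotvec()).round(2))
E
python3 - <<'E'
from h import *
go([471,-301,120],-22.6)
s=r.sense();im=r.grab_frame('wrist');cv2.imwrite('pics/w1.png',im)
C=cam('wrist',s);print(proj(C,np.array([471,-301,44])));np.save('w1.npy',np.r_[s['eef_pos'],s['tcp_rot']])
E
```

```text
pos [ 478.9 -284.1  220.9] rot [-89.72   0.93 -22.12] F [-0.7  0.8 -0. ] open 0.997 t 2.9 q [-0.54  0.27  1.78  0.    1.11 -1.73]
shift cm [ 0.07 10.08 -1.92] turn deg [-0.28  0.47 -0.93]
(np.float64(292.63465759790193), np.float64(218.50873128151966))
```

View pics/w1.png

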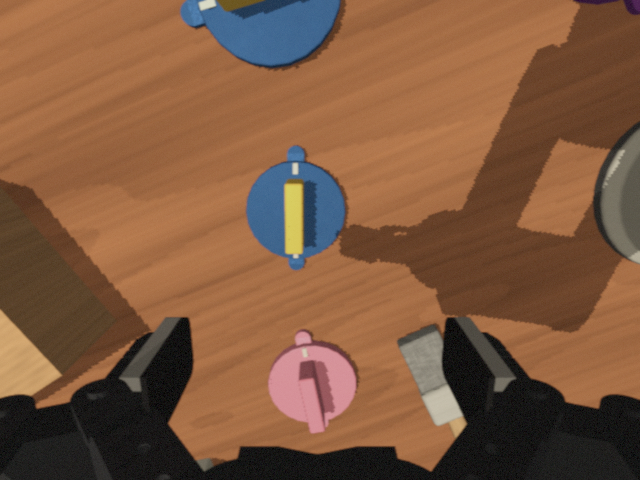

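The lid is centred in the wrist view: ears at (296,153) and (297,263), handle top at about (293.5,218). That matches the prediction.

Run:
```python
from h import *
v=np.load('w1.npy');C=cam('wrist',dict(eef_pos=v[:3],tcp_rot=v[3:]))
a=plane(C,(296,153),5);b=plane(C,(296.7,263),5);d=b-a
print((a+b)/2,np.linalg.norm(d),np.degrees(np.arctan2(d[1],d[0]))%180-180)
for z in(44,):
  a=plane(C,(293.8,182),z);b=plane(C,(293.2,253),z);print((a+b)/2,np.linalg.norm(a-b),np.degrees(np.arctan2(*(b-a)[1::-1])))
T=cam('top');S=cam('scene')
print(tri((T,(457.4,265.4)),(S,(222.2,185)),(C,(293.5,217.5))))
go([471,-302,130],-22.4)
```

```text
[ 472.34466588 -300.22948835    5.        ] 95.68796275011337 -22.514938088236164
[ 471.11125413 -300.33065152   44.        ] 55.71396209163796 -23.4522180198559
(array([ 470.33075297, -300.19978106,   43.43190067]), [np.float64(0.800970408879328), np.float64(0.8742680927751687), np.float64(0.29437769304613143)])
pos [ 479.  -284.   220.9] rot [-89.72   0.93 -22.35] F [-0.8 -0.3 -0.5] open 1.004 t 2.95 q [-0.54  0.27  1.78  0.    1.11 -1.72]
shift cm [ 0.09  9.08 -2.01] turn deg [-0.28  0.04 -0.93]
```

Call:
{"method": "apply_moves", "body": {
  "plan": "0.05 3 -1.8 -0.28 0.2 -0.93 0;0 4 0 0 0 0 0;0 3 0 0 0 0 0;0 0 0 0 0 0 0"
}}

```text
clock: 3.35
eef_pos: [473.3, -301.9, 119.4]
tcp_rot: [-1.572, -0.005, -0.41]
contact_force: [-0.3, 0.4, 0.4]
opening: 0.996
```

Run:
```python
from h import *
go([471.4,-300.3,15],-22.6)
```

```text
pos [ 473.3 -301.9  119.4] rot [-90.05  -0.27 -23.47] F [-0.3  0.4  0.4] open 0.996 t 3.35 q [-0.57  0.39  1.87 -0.    0.88 -1.73]
shift cm [-0.29 10.44  0.08] turn deg [ 0.05 -0.87  0.27]
```

Call:
{"method": "apply_moves", "body": {
  "plan": "-0.25 3.5 0.08 0 -0.8 0.27 0;0 3.5 0 0 0 0 0;0 2 0 0 0 0 0;0 0 0 0 0 0 0;0 0 0 0 0 0 0"
}}

```text
clock: 3.85
eef_pos: [475.4, -302.6, 32.9]
tcp_rot: [-1.573, -0.006, -0.407]
contact_force: [-0.7, -0.3, 0.4]
opening: 0.999
```

Run:
```python
from h import *
go([471.4,-300.3,15],-22.6)
```

```text
pos [ 475.4 -302.6   32.9] rot [-90.1   -0.33 -23.33] F [-0.7 -0.3  0.4] open 0.999 t 3.85 q [-0.57  0.52  1.91 -0.    0.71 -1.73]
shift cm [-0.47  1.78  0.05] turn deg [ 0.11 -0.73  0.33]
```

Call:
{"method": "apply_moves", "body": {
  "plan": "-0.47 1.2 0.05 0 -0.6 0.33 0;0 0.4 0 0 0 0 0;0 0 0 0 0 0 0;0 0 0 0 0 0 0"
}}

```text
clock: 4.25
eef_pos: [473.6, -301.7, 20.1]
tcp_rot: [-1.574, -0.006, -0.397]
contact_force: [-0.3, 0.2, -0.6]
opening: 0.998
```

Run:
```python
from h import *
go([471.4,-300.3,15],-22.6)
```

```text
pos [ 473.6 -301.7   20.1] rot [-90.17  -0.32 -22.77] F [-0.3  0.2 -0.6] open 0.998 t 4.25 q [-0.57  0.54  1.92 -0.    0.68 -1.74]
shift cm [-0.26  0.51  0.04] turn deg [ 0.17 -0.18  0.32]
```

Call:
{"method": "apply_moves", "body": {
  "plan": "-0.3 0.5 0.04 0.1 -0.2 0.3 0;-0.1 0.1 0 0 0 0 0;0 0 0 0 0 0 0.5;0 0 0 0 0 0 1;0 0 0 0 0 0 1;0 0 0 0 0 0 1;0 0 0 0 0 0 1;0 0 0 0 0 0 1;0 0 0 0 0 0 1;0 0 0 0 0 0 1",
  "squeeze": 70
}}

```text
clock: 5.25
eef_pos: [470.4, -300.0, 14.6]
tcp_rot: [-1.572, -0.001, -0.394]
contact_force: [0.5, 0.3, -0.0]
opening: 0.155
```

Run:
```python
from h import *
go([471.4,-300.3,15],-22.6)
```

```text
pos [ 470.4 -300.    14.6] rot [-9.007e+01 -7.000e-02 -2.257e+01] F [ 0.5  0.3 -0. ] open 0.155 t 5.25 q [-0.57  0.54  1.92 -0.    0.67 -1.75]
shift cm [ 0.11 -0.04  0.01] turn deg [0.07 0.03 0.07]
```

Call:
{"method": "apply_moves", "body": {
  "plan": "0 -3 0 0 0 0 1;0 -4 0 0 0 0 1;0 -4 0 0 0 0 1;0 -4 0 0 0 0 1;0 -4 0 0 0 0 1;0.57 0 4.1 0 0 0 1;0.57 0 4.1 0 0 0 1;0.57 0 4.1 0 0 0 1;0.57 0 4.1 0 0 0 1;0.57 0 4.1 0 0 0 1;0.57 0 4.1 0 0 0 1;0.57 0 4.1 0 0 0 1;0.57 0 4.1 0 0 0 1;0 0 0 0 0 0 1;0 0 0 0 0 0 1"
}}

```text
clock: 6.75
eef_pos: [642.7, -3.1, 210.4]
tcp_rot: [-1.571, 0.001, -0.397]
contact_force: [0.0, -0.7, -0.5]
opening: 0.158
```

Run:
```python
from h import *
go([637.6,-17,200],-24.9)
```

```text
pos [642.7  -3.1 210.4] rot [-9.003e+01  7.000e-02 -2.275e+01] F [ 0.  -0.7 -0.5] open 0.158 t 6.75 q [-0.01  0.4   1.61  0.    1.13 -1.18]
shift cm [ 0.07  1.04 -1.48] turn deg [ 0.03  2.15 -0.07]
```

Call:
{"method": "apply_moves", "body": {
  "plan": "0 1 -1.5 0 2.1 0 1;0 0 0 0 0 0 1;0 0 0 0 0 0 1;0 0 0 0 0 0 1"
}}

```text
clock: 7.15
eef_pos: [634.0, -21.2, 198.9]
tcp_rot: [-1.573, 0.003, -0.439]
contact_force: [-0.2, 0.4, -0.9]
opening: 0.149
```

Run:
```python
from h import *
go([577.6,7.9,200],-24.9)
s=r.sense();im=r.grab_frame('wrist');cv2.imwrite('pics/w2.png',im)
C=cam('wrist',s);np.save('w2.npy',np.r_[s['eef_pos'],s['tcp_rot']])
print(proj(C,np.array([577.6,7.9,100])))
```

```text
pos [634.  -21.2 198.9] rot [-90.13   0.19 -25.18] F [-0.2  0.4 -0.9] open 0.149 t 7.15 q [-0.04  0.4   1.64 -0.    1.11 -1.17]
shift cm [-6.34 -0.09  0.23] turn deg [ 0.13 -0.28 -0.19]
(np.float64(323.1062739583605), np.float64(135.44873422350548))
```

View pics/w2.png

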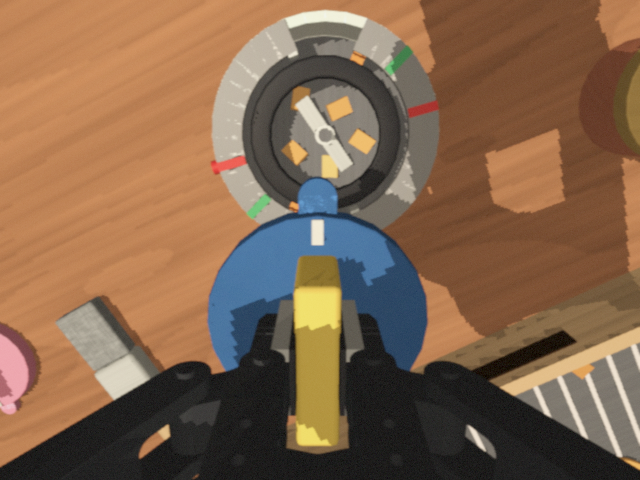

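The wrist view shows the mill's reds at (228,166) and (423,109), greens at (399,60) and (259,207), and the top gap at about (328,18). The held lid's ear is at (318,197).

Run:
```python
from h import *
v=np.load('w2.npy');C=cam('wrist',dict(eef_pos=v[:3],tcp_rot=v[3:]))
for a,b,o in(((228,166),(423.5,109),75),((259,207),(399,60),45)):
    A=plane(C,a,100);B=plane(C,b,100);d=B-A;print((A+B)/2,np.linalg.norm(d),(np.degrees(np.arctan2(d[1],d[0]))+o)%180-180)
g=plane(C,(328,22),100);print('gap',g,np.degrees(np.arctan2(*(g[:2]-[577.6,7.9])[::-1])))
z=v[2]-14.6
e=plane(C,(318,195),z+5);m=plane(C,(317.5,232),z+12)
d=e[:2]-v[:2];print('ear from tcp',e-v[:3],np.linalg.norm(d),np.degrees(np.arctan2(d[1],d[0]))-180)
im=cv2.imread('pics/w2.png');T=r.grab_frame('top');cv2.imwrite('pics/m2.png',np.hstack([crop(im,200,0,260,240,1.6)[:384],crop(T,265,158,95,96,4)]))
```

```text
[579.04122656   7.71590693 100.        ] 111.78003854141593 -24.335927112730474
[578.95113638   8.82441504 100.        ] 109.4907887570903 -24.46211691046517
gap [527.55355905  33.93790406 100.        ] 152.51317432091466
ear from tcp [-41.67631642  19.09469453  -9.6       ] 45.84236805766047 -24.61566771190033
```

View pics/m2.png

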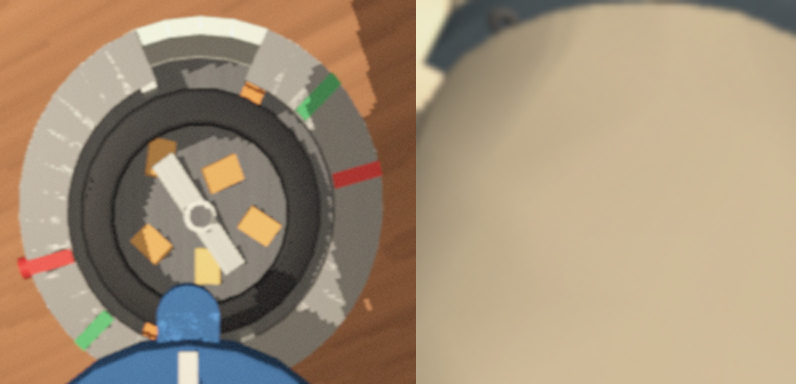

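Call:
{"method": "apply_moves", "body": {
  "plan": "-3.2 1.5 0.1 0.1 -0.3 -0.2 1;-3.2 2 0.1 0 0 0 1;0 2 0 0 0 0 1;0 0 0 0 0 0 1;0 0 0 0 0 0 1;0 0 0 0 0 0 1"
}}

```text
clock: 7.85
eef_pos: [578.5, 8.0, 146.2]
tcp_rot: [-1.568, -0.007, -0.435]
contact_force: [-0.2, -0.6, -1.2]
opening: 0.149
```

Run:
```python
from h import *
go([577.6,8.4,125],-24.6)
```

```text
pos [578.5   8.  146.2] rot [-89.84  -0.39 -24.92] F [-0.2 -0.6 -1.2] open 0.149 t 7.85 q [ 0.01  0.37  1.82 -0.    0.95 -1.12]
shift cm [-0.11  2.12 -0.01] turn deg [-0.16 -0.32  0.39]
```

Call:
{"method": "apply_moves", "body": {
  "plan": "-0.1 1.2 0 -0.16 -0.3 0.39 1;0 1 0 0 0 0 1;0 0.5 0 0 0 0 1;0 0 0 0 0 0 1;0 0 0 0 0 0 1;0 0 0 0 0 0 1"
}}

```text
clock: 8.45
eef_pos: [580.1, 7.9, 118.4]
tcp_rot: [-1.57, -0.002, -0.43]
contact_force: [-0.1, -0.5, -0.6]
opening: 0.154
```

Run:
```python
from h import *
go([577.6,8.4,108],-24.6)
```

```text
pos [580.1   7.9 118.4] rot [-89.94  -0.13 -24.64] F [-0.1 -0.5 -0.6] open 0.154 t 8.45 q [ 0.01  0.41  1.83  0.    0.9  -1.13]
shift cm [-0.25  1.04 -0.06] turn deg [-0.06 -0.04  0.13]
```

Call:
{"method": "apply_moves", "body": {
  "plan": "-0.25 0 -0.06 0 0 0.1 1;0 0 0 0 0 0 1;0 0 0 0 0 0 1;0 0.4 0 0 0 0 1;0 0.3 0 0 0 0 1;0 0.2 0 0 0 0 1;0 0 0 0 0 0 1;0 0 0 0 0 0 1"
}}

```text
clock: 9.25
eef_pos: [577.7, 8.5, 109.3]
tcp_rot: [-1.569, -0.001, -0.43]
contact_force: [-0.4, 0.8, -1.3]
opening: 0.154
```

Run:
```python
from h import *
go([577.6,8.4,101],-24.6)
```

```text
pos [577.7   8.5 109.3] rot [-8.991e+01 -8.000e-02 -2.464e+01] F [-0.4  0.8 -1.3] open 0.154 t 9.25 q [ 0.01  0.42  1.84  0.    0.88 -1.13]
shift cm [-0.    0.83 -0.01] turn deg [-0.09 -0.04  0.08]
```

Call:
{"method": "apply_moves", "body": {
  "plan": "0 0.3 0 0 0 0 1;0 0.3 0 0 0 0 1;0 0.2 0 0 0 0 1;0 0 0 0 0 0 1;0 0 0 0 0 0 1",
  "squeeze": 90
}}

```text
clock: 9.75
eef_pos: [578.0, 8.5, 101.9]
tcp_rot: [-1.569, -0.002, -0.43]
contact_force: [0.1, 0.1, 3.3]
opening: 0.143
```

Run:
```python
from h import *
go([577.6,8.4,101],-24.6)
```

```text
pos [578.    8.5 101.9] rot [-89.9   -0.11 -24.63] F [0.1 0.1 3.3] open 0.143 t 9.75 q [ 0.01  0.43  1.84  0.    0.86 -1.13]
shift cm [-0.03  0.09 -0.02] turn deg [-0.1  -0.03  0.11]
```

Call:
{"method": "apply_moves", "body": {
  "plan": "0 0.25 0 0 0 0 1;0 0.1 0 0 0 0 1;0 0 0 0 0 0 1;0 0 0 0 0 0 1"
}}

```text
clock: 10.15
eef_pos: [578.1, 8.5, 102.4]
tcp_rot: [-1.569, -0.002, -0.43]
contact_force: [-1.6, 0.3, 3.1]
opening: 0.149
```

Run:
```python
from h import *
go([577.6,8.4,101],-24.6)
```

```text
pos [578.1   8.5 102.4] rot [-89.88  -0.14 -24.63] F [-1.6  0.3  3.1] open 0.149 t 10.15 q [ 0.01  0.43  1.84  0.    0.86 -1.13]
shift cm [-0.04  0.14 -0.03] turn deg [-0.12 -0.03  0.14]
```

Call:
{"method": "apply_moves", "body": {
  "plan": "0 0.3 0 0 0 0 1;0 0.3 0 0 0 0 1;0 0.3 0 0 0 0 1;0 0.3 0 0 0 0 1;0 0.3 0 0 0 0 1"
}}

```text
clock: 10.65
eef_pos: [578.6, 8.5, 101.1]
tcp_rot: [-1.568, -0.004, -0.43]
contact_force: [-14.4, -1.1, 38.2]
opening: 0.145
```

Run:
```python
from h import *
go([577.6,8.4,101],-24.6)
```

```text
pos [578.6   8.5 101.1] rot [-89.86  -0.2  -24.63] F [-14.4  -1.1  38.2] open 0.145 t 10.65 q [ 0.01  0.43  1.84  0.    0.86 -1.13]
shift cm [-0.08  0.01 -0.04] turn deg [-0.14 -0.03  0.2 ]
```

Call:
{"method": "apply_moves", "body": {
  "plan": "-0.05 0.15 0 0 0 0 1;0 0.15 0 0 0 0 1;0 0.15 0 0 0 0 1;0 0.12 0 0 5 0 1;0 0.12 0 0 5 0 1;0 0.12 0 0 5 0 1;0 0.12 0 0 5 0 1"
}}

```text
clock: 11.35
eef_pos: [578.1, 8.7, 101.4]
tcp_rot: [-1.566, -0.004, -0.789]
contact_force: [-6.8, 0.1, 19.3]
opening: 0.147
```

Run:
```python
from h import *
go([578.2,9.4,101],-69.6)
```

```text
pos [578.1   8.7 101.4] rot [-89.75  -0.21 -45.22] F [-6.8  0.1 19.3] open 0.147 t 11.35 q [ 0.01  0.43  1.84  0.    0.86 -0.77]
shift cm [-0.04  0.04  0.06] turn deg [-0.29 24.38  0.15]
```

Call:
{"method": "apply_moves", "body": {
  "plan": "0 0.12 0 -0.1 5 0.1 1;0 0.12 0.03 -0.1 5 0.1 1;0 0.12 0.03 -0.1 5 0 1;0 0.12 0 0 5 0 1;0 0.1 0 0 2 0 1;0 0.1 0 0 1 0 1"
}}

```text
clock: 11.95
eef_pos: [578.0, 9.0, 101.5]
tcp_rot: [-1.572, 0.0, -1.208]
contact_force: [-6.4, -0.6, 16.5]
opening: 0.15
```

Run:
```python
from h import *
go([578.2,9.0,101],-69.6)
print(r.sense()['wrist_torque'])
T=r.grab_frame('scene');W=r.grab_frame('wrist')
cv2.imwrite('pics/m3.png',np.hstack([crop(T,243,200,100,130,4)[:480],cv2.resize(W,(400,300),interpolation=cv2.INTER_AREA) if 0 else crop(W,140,0,360,480,1)]))
go([578.2,9.0,101],-69.6)
```

```text
pos [578.    9.  101.5] rot [-90.1    0.   -69.23] F [-6.4 -0.6 16.5] open 0.15 t 11.95 q [ 0.01  0.44  1.84 -0.    0.87 -0.35]
shift cm [0.01 0.05 0.02] turn deg [ 0.1   0.37 -0.  ]
[-0.00161168  1.10809815  0.14212076]
pos [577.9   9.1 101.5] rot [-9.010e+01  1.000e-02 -6.918e+01] F [-6.8 -0.1 16.7] open 0.148 t 12.05 q [ 0.01  0.44  1.84 -0.    0.87 -0.35]
shift cm [0.02 0.05 0.02] turn deg [ 0.1   0.42 -0.01]
```

View pics/m3.png

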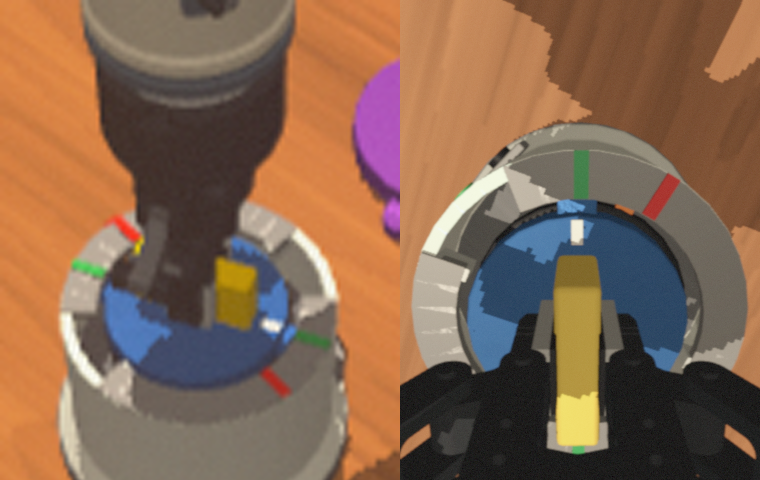

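The pictures show the handle pointing at the green marks (handle at col 577, green mark at 581 in the wrist crop). The ear is under the rim, clear of the red mark, and the pose is steady.

Run:
```python
from h import *
r.sign_off();go([578.2,9.0,101],-69.6)
```

```text
the job is handed in; nothing more can be done
the job is handed in; nothing more can be done
```

I put the smaller blue lid in the mill's gaps, pressed it fully down, turned it clockwise to the green marks, and handed the job in at about 12 s with the gripper still holding it.

- **Press:** the arm's push bottomed out at about 38 N, with the lid's underside about 13 mm below the rim, before any turning. My first two presses were too light. They stopped at about 3 N, because each move row starts again from the measured pose, so I pushed again with steady downward rows.
- **Turn:** by the arm's pose the lid turned about 44.6° from where it went in. In the last wrist picture the handle and ear line up with the green mark, the ear is under the rim, and it is clear of the red mark.
- **Final hold:** the pose stayed steady over the last 0.1 s, with about 16 N of downward push. The gripper opening was about 13 mm on the 14 mm handle, at a 90 N grip setting.
- **Measurements that disagreed:** the cameras placed the mill's centre up to about 3 mm apart. I used a value close to the wrist camera's, and the lid went in without resistance.
- **Not checked:** I could not read the spring plate, drive ring or lock catch directly. I kept the path clear of the jar, tin and brush, but took no final picture of them. Sign-off gave no verdict.

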